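# Light the die and hold the press at mid-stroke

### The arm

A 7-joint arm with a two-finger parallel gripper is mounted at the origin on the work surface. World frame = base frame: x ahead of the robot, y to its left, z up, the work surface at z = 0. Lengths are in m, angles in rad, forces in N, time in s.
With the tool pointing down it reaches from about 0.425 to 0.925 m from the base axis. Payload 6.8 kg.
Tool frame: the origin (TCP) lies at the very end of the fingers, on their centre line; the grasp point (between the pads) lies 19 mm behind it; z points along the fingers, y is the line along which they close (so a half turn about z gives the same grasp; the last joint's range is limited). The gripper opens to 85 mm and grips with 20 to 120 N. Pads are 22 mm wide; open, the fingers measure 114 mm over their backs; the gripper's body (76 mm by 85 mm) begins 54 mm behind the grasp point. The pads swing forward as they close: fully open they stand 13 mm farther back than shut.
Start: joints at [1.235, 0.477, 0.022, 1.555, -0.011, 1.109, -0.083], TCP at [0.152, -0.658, 0.231] pointing down, gripper open.
Joint ranges: [-2.96, 2.96], [-0.34, 2.1], [-1.41, 1.46], [0.24, 2.44], [-1.37, 4.51], [0.17, 1.92], [-2.96, 2.96]. Speed limits (rad/s): [2.39, 2.39, 3.14, 3.14, 3.14, 3.14, 3.14].

### API

Orientations are given as a rotation vector (axis times angle).
In Python, from bench import get_obs, viewer, r gives the robot as it stands. The module is installed in compiled form; this text tells all that it offers.
- The arm moves only by the tool play_rows, never from a script. Its argument "commands" is a list that holds one entry, the list of rows, each a list of 5 numbers: the gripper's target within -1 to 1 (shut at 1, half-way at 0, fully open at -1), then the shift along the tool's x, y, z scaled (see below), then the turn about the tool's z scaled (see below). A call has 1 to 12 rows; each row is the pose to reach, as a shift and turn from the pose commanded when the call began, along the tool's axes at that moment; what a row does not reach only later rows make up. The controller multiplies each number of a shift by 0.2 m and each number of a turn by pi/2 rad. A row lasts 1/12 s, in which the tool goes at most 41.7 mm and 7.16 degrees, less where a joint would pass 70% of its speed; a pose out of reach is approached as far as the arm can. A call with a number of a shift or a turn outside -1 to 1 is refused whole. A call with a gripper value outside its range is refused whole. The fingers move at their own pace and stop on an object; "grip_force" is the grip in N (left out, the last holds). Time passes only in rows, so rows that repeat a pose let the fingers close. It gives the time, the measured TCP pose, the force, the opening and the grip force at its end, in the units of the state.
- get_obs(): the state, without advancing time (a new reading comes with each control period).
- viewer.grab_frame(name): name is "side" or "top" or "wrist"; returns a dict with "pixels" (400x640x3 uint8, red, green, blue), "fovy" (degrees; the focal length in pixels is half the picture's height over the tangent of half this angle, whatever the lens; pixels are square), "cx", "cy" (the principal point, pixels), "distortion" ([k1, k2, p1, p2, k3] as OpenCV has them; the pictures are not rectified), "world_to_cam" (4x4, takes a point from world to camera coordinates); the wrist camera has in their place "hand_eye" (4x4, takes a point from camera to tool coordinates, whose origin is the TCP and whose axes are the flange's). Camera axes: x right, y up, looking along -z (the intrinsics and any distortion apply to the point x, -y, -z); pixel columns grow to the right and rows downward; lengths in m; the calibration is good to about 2 mm. A picture is of the moment at which its call begins: read the wrist's pose just before it. There is no depth.
- r.hand_in(): hands the job in; it is judged then, once.
Trained networks look in a picture, given as the dict that the camera call returned (one of the last four; its "shot" number tells which), for a name from the list of things; names that differ only in an ending like _2 or _b are one class to them, and where a whole thing is asked for, a point or a joint stands for the part that bears it (a point fixed in the world has none). Each returns a list of dicts, best first, with "score" (0 to 1); they miss things now and then, are a little off and sometimes report something else, mostly with a low value. They report only what shows in the picture. A call takes as long as a camera call. They do not tell look-alikes from the thing itself.
- viewer.trace(picture, thing): "pixels" (400x640 bool, what is visible of it) and "rect" ([left, top, right, bottom] in pixels, round what is visible of it).
The state is a dict: "clock": time; "joints": joint angles; "qvel": joint speeds; "tau": joint torques, N m; "tcp_pos": TCP position; "orientation": TCP orientation; "contact_force": force on the tool from outside, world axes, zero at the start; "moment": the same for the moment, N m; "grip_width": finger opening in m; "gripper_force": force on a finger pad.
Only numpy, scipy, OpenCV 4.12 (cv2) and the standard library are available. Lean on these libraries where they do the work, as an engineer would, in place of code of your own. Each camera call takes 0.05 s, during which the arm holds its last target. There are 200 camera calls.

### The job

The setter wants to look at the punch in the die of the small bench press. First swivel and tilt the green work lamp so that its beam points straight at the die, then pull the press's spring-return lever down until it is level, without pushing it clearly past level, and keep it there for at least two seconds. Finish still holding the lever level with the lamp on the die, and leave everything else on the bench where it is.

Things in the scene. Friction and masses are not known exactly. Their poses are not given: they have to be found in the camera images.
- press: The fixed small bench press: a blue C-frame, base 240 (front to back) x 150 x 40 mm, a column on the robot's side and a 70 mm wide head, 200 to 290 mm up, that reaches out over the die; the ram stands up to 320 mm. The open throat with the die looks away from the robot, the lever points to the robot. Origin at the centre of its underside; x axis from column to die, roughly away from the robot, z up.
- die (a point): The target for the lamp: centre of the die's mouth (a small dark hole, 14 mm across) on top of the round steel die under the press's punch, 55 mm above the table, on the press's middle line, 35 mm from press along its x axis. Axes as press.
- lever_axle (a point): Axle of the press lever, on the right side of the head (seen from the robot), 245 mm above the table. The axle is level and parallel to the press's y axis; fixed. Axes as press.
- lever_knob (a point): Centre of the black ball knob (diameter 28 mm) at the end of the press lever, a 12 mm round rod that points from the axle past the column towards the robot (against the press's x axis); knob centre 160 mm from the axle. At rest the knob is up, 335 mm above the table; when the lever is level it is as high as the axle, 245 mm. It moves in the upright plane through the axle point.
- press_lever (a joint): Angle of the press lever, rad: 0 at rest (rod 0.60 rad above level, knob up), grows as the knob is pulled down, 0.60 = level, stop at 0.95. A spring returns it: the downward push needed at the knob rises evenly from about 4 N at rest to about 8 N at level; it goes back up when let go. The ram and punch go down with it.
- lamp_pivot (a point): Where the work lamp's swivel and tilt axes cross, inside the green bell-shaped head, 190 mm above the table, over a fixed round foot (diameter 110 mm) with a thin post. The lamp stands to the left or to the right of the press. Its x axis is the beam (out through the wide white front, at the bell's middle line); y is the tilt axis.
- lamp_front (a point): Centre of the lamp's wide white front (diameter 68 mm), 60 mm from lamp_pivot along the beam. x axis is the beam, y is level, to the lamp's left.
- lamp_ball (a point): Centre of the black ball grip (diameter 22 mm) on a 9 mm rod at the rear of the lamp head, 90 mm from lamp_pivot straight against the beam. The bell's rear end is 30 mm behind the pivot. Moving the ball turns both joints; they are stiff (about 2 N at the ball) and stay where they are left.
- lamp_swivel (a joint): Swivel of the lamp about the vertical, rad, grows anticlockwise seen from above; range -2.6 to 2.6. 0 is along the foot's own direction, which varies.
- lamp_tilt (a joint): Tilt of the lamp head, rad: 0 beam level, positive beam pointing down (ball up); range -0.4 to 1.0.
- washer_tin: Bystander: open orange tin 160 x 110 x 45 mm full of washers, on whichever side of the press the lamp is not. Origin at the centre of its underside. Leave it alone.
- parts_tray: Bystander: shallow brass tray 90 x 150 x 18 mm of small parts, between robot and press. Origin at the centre of its underside. Leave it alone.
- spare_die: Bystander: steel block 65 x 65 x 18 mm with an upright peg, 48 mm tall in all, behind on the left. Origin at the centre of its underside. Leave it alone.
- carton: Bystander: green carton 70 x 100 x 50 mm, behind on the right. Origin at the centre of its underside. Leave it alone.
- grease_pot: Bystander: grey jar, diameter 60 mm, 70 mm tall, far left. Origin at the centre of its underside. Leave it alone.
- wrench: Bystander: wrench 160 mm long lying flat, front right. Origin at the centre of its underside. Leave it alone.
- bushing: Bystander: steel ring, outer diameter 40 mm, 20 mm tall, front left. Origin at the centre of its underside. Leave it alone.
Things that resemble listed ones, but are neither listed nor needed, are in the scene too. What is shaped like the part that bears lamp_pivot but turquoise is not meant.

How it is judged:
On the way, in this order (a step that is already met when the one before it is completed fails the run):
1. the lamp's beam points at the die, the press lever still up (x of die in the frame of lamp_front above 0 m and y of die in the frame of lamp_front between -0.035 and 0.035 m and z of die in the frame of lamp_front between -0.035 and 0.035 m and value of joint press_lever below 0.15 rad), for 0.3 s.
2. the lever is held level by the fingers for two seconds, the lamp on the die (value of joint press_lever between 0.5 and 0.7 rad and contact force between the fingers and press_lever above 3 N and x of die in the frame of lamp_front above 0 m and y of die in the frame of lamp_front between -0.035 and 0.035 m and z of die in the frame of lamp_front between -0.035 and 0.035 m), for 2 s.
At the end, for the whole second after the job is handed in: The fingers hold the lever still, within 0.10 rad of level, pressing on it with more than 3 N; the middle line of the lamp's beam passes within 35 mm (sideways and up-down) of the die's mouth, the lamp facing it (all of step 2 and velocity of joint press_lever between -0.05 and 0.05 rad/s); the arm keeps its last pose, push and grip.
It fails at once if the lever is pushed more than 0.20 rad past level (value of joint press_lever above 0.8 rad).
It fails at once if a bystander is moved by more than 30 mm (distance of any of washer_tin, parts_tray, spare_die, carton, grease_pot, wrench, bushing from where it was at the start of the episode above 0.03 m).
It also fails if it takes over 66 s, if anything falls off the work surface, if the arm or the gripper's body presses on something with over 40 N, if the wrist force passes 120 N, or if a joint passes its speed limit or range.

## Working session

There is one attempt and no reset: what is moved stays moved. The work goes in short steps, Python scripts to look and compute and a tool call to move; the robot and the scene stay as the last step left them, time stands still between calls to the robot, and variables do not carry over. Pictures are saved under pics/ and viewed, at most 10 in all, crops included, and the job is handed in when it is done.

Besides the shell and the picture viewer there is one more tool, called as a command line: name --argument value ..., lists and objects as JSON in quotes. play_rows: Moves the arm, as the interface text tells. Shifts and turns lie within -1 to 1; 1 stands for 0.2 m of shift or pi/2 rad of turn. Its arguments: {"type":"object","properties":{"commands":{"type":"array","items":{"type":"array","items":{"type":"array","items":{"type":"number","minimum":-1,"maximum":1}}}},"grip_force":{"type":"number"}},"required":["commands"]}

```bash
mkdir -p pics; cat > h.py <<'E'
import numpy as np, cv2
from bench import get_obs, viewer, r
from scipy.spatial.transform import Rotation as R
def K(f):
    h=200/np.tan(np.radians(f["fovy"])/2); return np.array([[h,0,f["cx"]],[0,h,f["cy"]],[0,0,1]])
def w2c(f,o=None):
    if "world_to_cam" in f: return np.array(f["world_to_cam"])
    T=np.eye(4);T[:3,:3]=R.from_rotvec(o["orientation"]).as_matrix();T[:3,3]=o["tcp_pos"]
    return np.linalg.inv(T@np.array(f["hand_eye"]))
def ray(f,uv,o=None):
    p=cv2.undistortPoints(np.array([[uv]],float),K(f),np.array(f["distortion"],float))[0,0]
    M=np.linalg.inv(w2c(f,o)); d=M[:3,:3]@np.array([p[0],-p[1],-1]); return M[:3,3],d/np.linalg.norm(d)
def proj(f,P,o=None):
    M=w2c(f,o);c=M[:3,:3]@np.array(P,float)+M[:3,3]
    return cv2.projectPoints(np.array([[c[0],-c[1],-c[2]]]),np.zeros(3),np.zeros(3),K(f),np.array(f["distortion"],float))[0].ravel()
def tri(rs):
    A=sum(np.eye(3)-np.outer(d,d) for c,d in rs);b=sum((np.eye(3)-np.outer(d,d))@c for c,d in rs)
    X=np.linalg.solve(A,b);return X,[float(np.linalg.norm(np.cross(X-c,d))) for c,d in rs]
def atz(rr,z): c,d=rr; return c+d*(z-c[2])/d[2]
def save(f,n): cv2.imwrite(f"pics/{n}.png",cv2.cvtColor(np.array(f["pixels"]),cv2.COLOR_RGB2BGR))
E
python3 - <<'E'
from h import *
print(get_obs())
for n in ["side","top"]:
    f=viewer.grab_frame(n);save(f,n)
    M=np.linalg.inv(w2c(f));print(n,M.round(3).tolist(),f["fovy"],f["distortion"])
    for t in ["press","lever_knob","lamp_pivot","lamp_front","lamp_ball","press_lever","washer_tin","parts_tray"]:
        for q in viewer.trace(f,t)[:3]:
            ys,xs=np.nonzero(q["pixels"]);print(t,round(q["score"],2),q["rect"],len(xs),(xs.mean().round(1),ys.mean().round(1)) if len(xs) else None)
E
```

```text
{'clock': 0.0, 'joints': array([ 1.23487851,  0.47779435,  0.02236222,  1.55643683, -0.01149212,
        1.10929106, -0.0831362 ]), 'qvel': array([ 1.08660720e-03, -1.79836482e-03, -3.33359773e-04,  8.73380132e-05,
       -4.18700158e-04, -6.79396403e-04,  5.92595969e-04]), 'tau': array([-1.04982093e-03, -5.96454155e+01,  1.60773374e+00, -2.81196588e+01,
        1.24791704e-02,  9.35071061e-03,  4.14354042e-05]), 'tcp_pos': array([ 0.15228957, -0.65699989,  0.23033618]), 'orientation': array([-3.11948418e+00, -3.56833081e-01,  5.55646306e-04]), 'contact_force': array([ 0.44479715, -0.95360166, -0.62708851]), 'moment': array([-0.00698372, -0.00602088, -0.01617645]), 'gripper_force': 0.0, 'grip_width': 0.08536805049043077}
side [[-0.778, 0.338, -0.53, -0.371], [-0.628, -0.398, 0.668, 1.198], [0.015, 0.853, 0.522, 1.093], [0.0, 0.0, 0.0, 1.0]] 42.53581289756483 [-0.15073126  0.          0.          0.          0.        ]
press 0.77 [285.4, 142.2, 370.1, 246.2] 4288 (np.float64(323.8), np.float64(200.1))
lever_knob 0.5 [340.5, 151.1, 367.9, 166.5] 176 (np.float64(356.5), np.float64(156.
[... 1791 characters left out ...]
l 0.92 [421.4, 180.0, 448.4, 240.3] 754 (np.float64(435.8), np.float64(200.6))
lamp_ball 0.86 [471.7, 238.4, 500.0, 297.8] 760 (np.float64(486.6), np.float64(259.9))
press_lever 0.55 [357.5, 160.4, 370.7, 217.5] 413 (np.float64(363.3), np.float64(188.9))
press_lever 0.33 [228.9, 178.2, 265.9, 233.7] 1867 (np.float64(247.9), np.float64(204.7))
press_lever 0.24 [304.7, 231.6, 355.6, 266.6] 1348 (np.float64(327.9), np.float64(249.6))
washer_tin 0.58 [230.4, 177.2, 267.1, 232.0] 1902 (np.float64(248.0), np.float64(204.6))
parts_tray 0.89 [301.4, 230.0, 355.0, 265.3] 1308 (np.float64(327.7), np.float64(250.0))
parts_tray 0.18 [411.1, 133.5, 448.6, 162.7] 740 (np.float64(428.9), np.float64(146.6))
```

```bash
python3 - <<'E'
import cv2
a=cv2.imread('pics/top.png')[90:320,210:520];b=cv2.imread('pics/side.png')[120:310,225:485]
cv2.imwrite('pics/topc.png',cv2.resize(a,None,fx=2.5,fy=2.5,interpolation=cv2.INTER_CUBIC))
cv2.imwrite('pics/sidec.png',cv2.resize(b,None,fx=3,fy=3,interpolation=cv2.INTER_CUBIC))
E
```

```text
(no output)
```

View pics/topc.png

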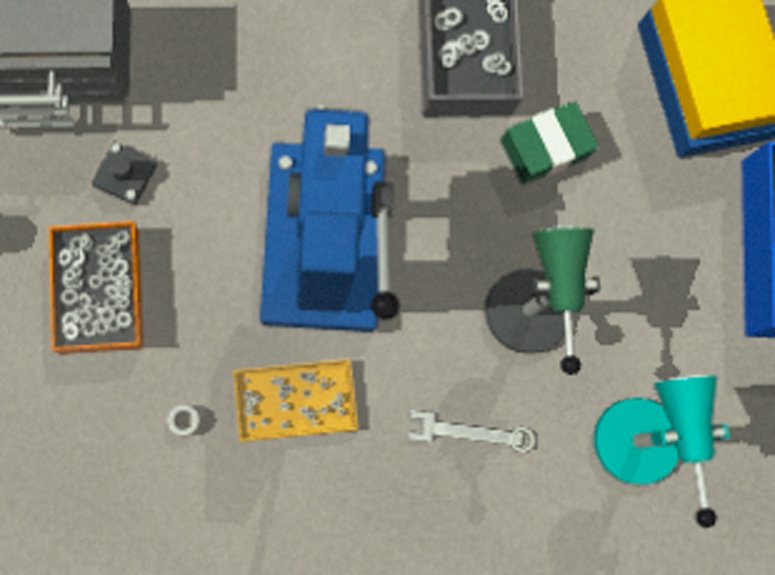

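View pics/sidec.png

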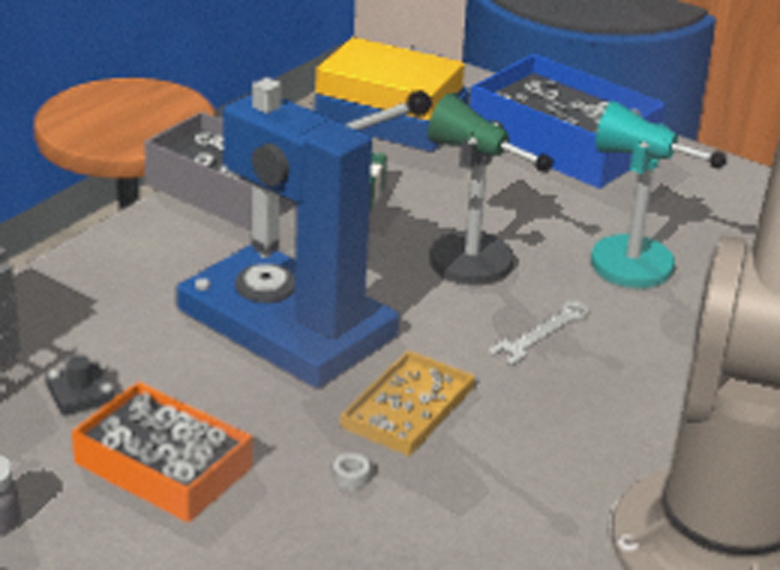

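The top crop shows the green lamp (ball near full-image px 438,236; front at about 435,183), the lever knob (364,212) and the tin on the left. The turquoise lamp stands further right. In the side view the ball is at (406,174), the knob at (365,154) and the die mouth at (313,213).

```bash
cat > m.py <<'E'
from h import *
def dark(f,uv,rad=8,th=60):
    g=np.array(f["pixels"]).max(2); ys,xs=np.mgrid[:400,:640]
    m=((g<th)&((xs-uv[0])**2+(ys-uv[1])**2<rad**2)).astype(np.uint8)
    n,l,s,c=cv2.connectedComponentsWithStats(m)
    i=1+s[1:,4].argmax(); return c[i],s[i].tolist()
E
python3 - <<'E'
from m import *
fs=viewer.grab_frame("side");ft=viewer.grab_frame("top")
for n,a,b in [("ball",(438,236),(406.3,174)),("knob",(364,212),(364.7,154))]:
    pa,sa=dark(ft,a);pb,sb=dark(fs,b);print(n,pa,sa,pb,sb,tri([ray(ft,pa),ray(fs,pb)]))
    print(' hand',tri([ray(ft,a),ray(fs,b)]))
print("ram top",tri([ray(ft,(210+338/2.5,90+129/2.5)),ray(fs,(225+266/3,120+85/3))]))
print("die55",atz(ray(fs,(225+265/3,120+278/3)),.055))
print("base corners z.04", [atz(ray(ft,(210+x/2.5,90+y/2.5)),.04).round(3) for x,y in [(262,323),(375,328),(273,143),(384,150)]])
print("front tri",tri([ray(ft,(210+563/2.5,90+232/2.5)),ray(fs,(225+443/3,120+120/3))]))
print("tilt axle ends",[atz(ray(ft,(210+x/2.5,90+y/2.5)),.19).round(3) for x,y in [(543,286),(594,284)]])
print("foot", atz(ray(ft,(210+528/2.5,90+311/2.5)),.015), atz(ray(fs,(225+471/3,120+256/3)),.015))
q=[q for q in viewer.trace(ft,"lamp_pivot")]
for z in q[:3]: print(z["rect"])
E
```

```text
ball [438.         235.58974359] [435, 233, 7, 7, 39] [405.89473684 174.        ] [404, 172, 5, 5, 19] (array([ 0.40937442, -0.28737927,  0.18269193]), [3.30078708753727e-05, 3.300787087533516e-05])
 hand (array([ 0.40794161, -0.28726958,  0.18327508]), [0.00022276763050930058, 0.00022276763050915074])
knob [363.87234043 211.77659574] [359, 207, 11, 11, 94] [364.55263158 154.05263158] [361, 151, 8, 7, 38] (array([ 0.45225247, -0.06580901,  0.33546093]), [0.00039744775642067565, 0.00039744775642068075])
 hand (array([ 0.4517313 , -0.06603178,  0.33572438]), [0.0003077437010602747, 0.0003077437010600545])
ram top (array([ 0.63844878, -0.02666579,  0.31181793]), [0.002792455529984701, 0.002792455529984711])
die55 [ 0.62779592 -0.01905256  0.055     ]
base corners z.04 [array([0.48 , 0.058, 0.04 ]), array([ 0.473, -0.085,  0.04 ]), array([0.718, 0.042, 0.04 ]), array([ 0.707, -0.103,  0.04 ])]
front tri (array([ 0.55822002, -0.28704176,  0.19014565]), [0.0008152801210691612, 0.0008152801210690456])
tilt axle ends [array([ 0.497, -0.26 ,  0.19 ]), array([ 0.499, -0.318,  0.19 ])]
foot [ 0.49671319 -0.28538077  0.015     ] [ 0.4939922  -0.27946089  0.015     ]
[472.9, 240.9, 494.9, 299.4]
[423.1, 182.2, 451.0, 239.8]
```

```bash
cat > go.py <<'E'
import sys
from h import *
def show(P,yaw):
    o=get_obs();M=R.from_rotvec(o["orientation"]).as_matrix();d=M.T@(np.array(P)-o["tcp_pos"])/.2
    y=np.arctan2(M[1,0],M[0,0]);print("tcp",o["tcp_pos"].round(4),"yaw",y.round(3),"clock",round(o["clock"],2),"F",o["contact_force"].round(1),"w",round(o["grip_width"],4))
    print("shift",d.round(3),"turn",((y-yaw+np.pi)%(2*np.pi)-np.pi).round(3)/(np.pi/2))
if __name__=="__main__": a=list(map(float,sys.argv[1:]));show(a[:3],a[3])
E
python3 go.py .28 -.47 .33 0.1; python3 - <<'E'
from h import *
f=viewer.grab_frame("top")
print("col front top? ",[atz(ray(f,(210+x/2.5,90+y/2.5)),z).round(3).tolist() for x,y,z in [(303,275,.29),(357,278,.29),(300,305,.04),(350,308,.04)]])
print("turq ball/front",atz(ray(f,(210+706/2.5,90+517/2.5)),.18),atz(ray(f,(210+687/2.5,90+380/2.5)),.2))
E
```

```text
tcp [ 0.1525 -0.6576  0.2313] yaw 0.228 clock 1.05 F [-0.   0.6 -0.3] w 0.0858
shift [ 0.833 -0.77  -0.493] turn 0.08148733086305042
col front top?  [[0.492, 0.012, 0.29], [0.488, -0.043, 0.29], [0.503, 0.009, 0.04], [0.498, -0.054, 0.04]]
turq ball/front [ 0.24004355 -0.42839697  0.18      ] [ 0.38844713 -0.4109424   0.2       ]
```

play_rows --commands '[[[0,0.0,0.0,-0.2,0],[0,0.1,-0.09,-0.4,0.02],[0,0.3,-0.28,-0.5,0.05],[0,0.5,-0.46,-0.5,0.08],[0,0.66,-0.62,-0.5,0.08],[0,0.83,-0.77,-0.5,0.08],[0,0.83,-0.77,-0.5,0.08],[0,0.83,-0.77,-0.5,0.08],[0,0.83,-0.77,-0.5,0.08],[0,0.83,-0.77,-0.5,0.08],[0,0.83,-0.77,-0.5,0.08]]]' --grip_force 30

```text
clock: 2.02
tcp_pos: [0.2782, -0.4713, 0.3313]
orientation: [3.137, 0.157, -0.001]
contact_force: [0.4, -0.7, 0.2]
grip_width: 0.0426
gripper_force: 0.0
```

```bash
python3 go.py .38 -.287 .30 0
```

```text
tcp [ 0.2782 -0.4713  0.3313] yaw 0.1 clock 2.02 F [ 0.4 -0.7  0.2] w 0.0426
shift [ 0.598 -0.866  0.156] turn 0.06366197723675814
```

play_rows --commands '[[[0,0.12,-0.17,0,0.01],[0,0.24,-0.34,0,0.03],[0,0.36,-0.51,0.05,0.06],[0,0.48,-0.68,0.1,0.06],[0,0.6,-0.87,0.16,0.06],[0,0.6,-0.87,0.16,0.06],[0,0.6,-0.87,0.16,0.06],[0,0.6,-0.87,0.16,0.06],[0,0.6,-0.87,0.16,0.06]]]'

```text
clock: 2.77
tcp_pos: [0.3801, -0.2872, 0.2995]
orientation: [3.141, 0.006, 0.0]
contact_force: [-0.1, -1.2, -0.2]
grip_width: 0.043
gripper_force: 0.0
```

```bash
python3 - <<'E'
from m import *
o=get_obs();f=viewer.grab_frame("wrist");save(f,"w1")
print(o["tcp_pos"]);print(np.array(f["hand_eye"]).round(3).tolist())
print("ball",proj(f,(.409,-.2873,.183),o),"front",proj(f,(.558,-.287,.19),o),"piv",proj(f,(.4985,-.287,.19),o),"die",proj(f,(.628,-.022,.055),o),"knob",proj(f,(.452,-.066,.3355),o))
for t in ["lamp_ball","lamp_pivot","lever_knob"]:
    for q in viewer.trace(f,t)[:2]: print(t,q["score"],q["rect"])
E
```

```text
[ 0.3800888  -0.28722009  0.29952424]
[[0.0, 0.962, 0.271, 0.07], [1.0, -0.0, -0.0, -0.0], [-0.0, 0.271, -0.962, -0.143], [0.0, 0.0, 0.0, 1.0]]
ball [313.36741858 162.90615262] front [314.02625109 -59.38311418] piv [313.5804393   38.16765557] die [ 53.32406647 -70.9494228 ] knob [-322.18354574  110.74177377]
lamp_ball 0.92 [261.2, 1.4, 360.6, 173.2]
lamp_ball 0.69 [427.2, 175.9, 515.5, 294.4]
lamp_pivot 0.98 [428.5, 174.0, 518.3, 296.2]
lamp_pivot 0.62 [263.9, 0.0, 357.4, 172.3]
lever_knob 0.28 [0.8, 1.3, 156.2, 88.9]
```

View pics/w1.png

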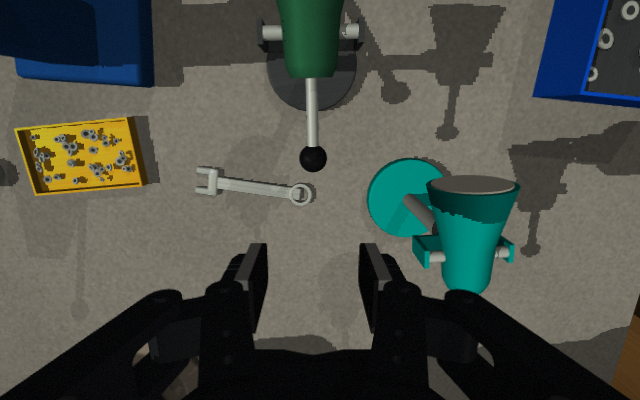

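The wrist view shows the ball at (313,158), the tilt axle at about (311,31), and the turquoise lamp to the right, clear of the ball. I'll refine with all views.

```bash
python3 - <<'E'
from m import *
o=get_obs();f=viewer.grab_frame("wrist");fs=viewer.grab_frame("side");ft=viewer.grab_frame("top")
p,s=dark(f,(313,158),18);print(p,s)
b=ray(f,p,o)
print("w+s",tri([b,ray(fs,(405.9,174))]));print("w+t",tri([b,ray(ft,(438,235.6))]));print("all",tri([b,ray(fs,(405.9,174)),ray(ft,(438,235.6))]))
print("piv",atz(ray(f,(311,31),o),.19))
E
python3 go.py .411 -.287 .163 0
```

```text
[314.11558669 158.86865149] [301, 146, 27, 27, 571]
w+s (array([ 0.41116682, -0.28755236,  0.18190983]), [0.0015081832354394563, 0.0015081832354394583])
w+t (array([ 0.41084284, -0.28773003,  0.17809146]), [0.0014140047259089752, 0.0014140047259090572])
all (array([ 0.41054184, -0.28752127,  0.18186002]), [0.002042672144986178, 0.0010391323772106457, 0.001136347198014814])
piv [ 0.50351775 -0.28394636  0.19      ]
tcp [ 0.3808 -0.2853  0.2994] yaw 0.007 clock 3.12 F [-0.7  0.7  0.5] w 0.0427
shift [0.151 0.009 0.682] turn 0.004456338406573069
```

play_rows --commands '[[[0,0.15,0.0,0.1,0],[0,0.15,0.0,0.25,0],[0,0.15,0.0,0.4,0],[0,0.15,0.0,0.5,0],[0,0.15,0.0,0.6,0],[0,0.15,0.0,0.68,0],[0,0.15,0.0,0.68,0],[0,0.15,0.0,0.68,0],[0,0.15,0.0,0.68,0]]]'

```text
clock: 3.87
tcp_pos: [0.4116, -0.2849, 0.1643]
orientation: [3.141, 0.012, 0.002]
contact_force: [-0.5, -0.8, -0.6]
grip_width: 0.0428
gripper_force: 0.0
```

play_rows --commands '[[[1,0,0,0,0],[1,0,0,0,0],[1,0,0,0,0],[1,0,0,0,0],[1,0,0,0,0],[1,0,0,0,0]]]' --grip_force 30

```text
clock: 4.37
tcp_pos: [0.4117, -0.2851, 0.1639]
orientation: [3.14, 0.012, 0.003]
contact_force: [1.1, -2.5, 2.4]
grip_width: 0.0197
gripper_force: 29.2
```

```bash
python3 - <<'E'
from m import *
from go import show
o=get_obs();print(o["tcp_pos"],o["contact_force"],o["grip_width"])
P=np.array([.500,-.2865,.19]);D=np.array([.628,-.0215,.055]);d=D-P
y1=np.arctan2(d[1],d[0]);t1=np.arctan2(-d[2],np.hypot(d[0],d[1]));print("yaw,tilt",y1,t1)
t0=-.09
M=R.from_rotvec(o["orientation"]).as_matrix()
ball=lambda y,t:P-.09*np.array([np.cos(t)*np.cos(y),np.cos(t)*np.sin(y),-np.sin(t)])
b0=ball(0,t0);print(b0,ball(y1,t1))
for k in np.linspace(.1,1,10):
    print((M.T@(ball(k*y1,t0+k*(t1-t0))-b0)/.2).round(3),(-k*y1/(np.pi/2)).round(3))
E
```

```text
[ 0.41169234 -0.28509567  0.16393707] [ 1.09643222 -2.52469174  2.40762745] 0.019720518437947577
yaw,tilt 1.120825676480116 0.430085770493369
[ 0.41036425 -0.2865      0.18191093] [ 0.46442037 -0.36016095  0.22752539]
[ 0.001  0.05  -0.023] -0.071
[ 0.009  0.1   -0.047] -0.143
[ 0.023  0.148 -0.07 ] -0.214
[ 0.044  0.194 -0.093] -0.285
[ 0.071  0.236 -0.116] -0.357
[ 0.103  0.274 -0.139] -0.428
[ 0.14   0.307 -0.162] -0.499
[ 0.18   0.335 -0.184] -0.571
[ 0.223  0.356 -0.206] -0.642
[ 0.268  0.371 -0.227] -0.714
```

play_rows --commands '[[[1,0.001,0.05,-0.023,-0.07],[1,0.009,0.1,-0.047,-0.14],[1,0.023,0.148,-0.07,-0.21],[1,0.044,0.194,-0.093,-0.285],[1,0.071,0.236,-0.116,-0.355],[1,0.103,0.274,-0.139,-0.43],[1,0.14,0.307,-0.162,-0.5],[1,0.18,0.335,-0.184,-0.57],[1,0.223,0.356,-0.206,-0.64],[1,0.268,0.371,-0.227,-0.71],[1,0.268,0.371,-0.227,-0.71],[1,0.268,0.371,-0.227,-0.71]]]'

```text
clock: 5.37
tcp_pos: [0.4644, -0.3585, 0.208]
orientation: [-2.661, -1.668, 0.002]
contact_force: [-1.2, -2.0, -0.9]
grip_width: 0.0199
gripper_force: 29.5
```

```bash
python3 go.py .4644 -.360 .209 1.12; python3 - <<'E'
from h import *
f=viewer.grab_frame("top");s=viewer.grab_frame("side")
a=np.array(f["pixels"])[150:280,300:510];b=np.array(s["pixels"])[130:230,290:480]
a=cv2.resize(a,(788,488));b=cv2.resize(b,(0,0),fx=4,fy=4)
cv2.imwrite("pics/l2.png",a[:,:,::-1]);cv2.imwrite("pics/l2s.png",b[:,:,::-1])
E
```

```text
tcp [ 0.4644 -0.3585  0.208 ] yaw 1.12 clock 5.37 F [-1.2 -2.  -0.9] w 0.0199
shift [-0.007  0.003 -0.005] turn -0.0
```

View pics/l2.png

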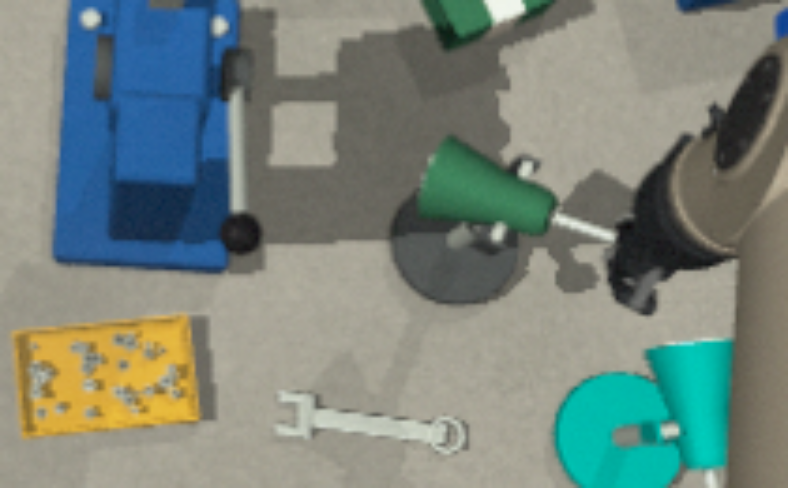

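The lamp has turned toward the die, with the front at crop (432,185) and the rod into the gripper at (615,238). Next I release, rise and check.

play_rows --commands '[[[0,0,0,0,0],[0,0,0,0,0],[0,0,0,0,0],[0,0,0,-0.1,0],[0,0,0,-0.25,0],[0,-0.06,0,-0.4,0],[0,-0.15,0,-0.5,0],[0,-0.22,0,-0.55,0],[0,-0.22,0,-0.55,0],[0,-0.22,0,-0.55,0],[0,-0.22,0,-0.55,0]]]'

```text
clock: 6.38
tcp_pos: [0.4464, -0.3963, 0.3175]
orientation: [-2.657, -1.673, -0.0]
contact_force: [0.3, -0.0, -0.7]
grip_width: 0.0432
gripper_force: 0.0
```

```bash
python3 - <<'E'
from m import *
o=get_obs();f=viewer.grab_frame("wrist");ft=viewer.grab_frame("top");fs=viewer.grab_frame("side")
save(f,"w3")
c=[(f,o),(ft,None),(fs,None)]
for g,oo in c: print("pred ball",proj(g,(.4644,-.360,.2275),oo),"piv",proj(g,(.5,-.2865,.19),oo),"front",proj(g,(.5237,-.2376,.165),oo))
print(dark(f,proj(f,(.4644,-.360,.2275),o),25), dark(fs,proj(fs,(.4644,-.360,.2275)),8))
cv2.imwrite("pics/s3.png",cv2.resize(np.array(fs["pixels"])[130:230,290:480],None,fx=4,fy=4)[:,:,::-1])
E
```

```text
pred ball [312.04833649 151.90203162] piv [312.72800527  37.17603056] front [313.1518227  -30.95048478]
pred ball [467.93579482 213.25127334] piv [436.43296971 203.18665022] front [416.65232302 196.88047825]
pred ball [404.37661796 151.97547931] piv [385.21834324 164.74348677] front [372.28402032 173.36701296]
(array([313.        , 149.88978495]), [298, 135, 31, 31, 744]) (array([405.        , 152.85714286]), [403, 151, 5, 5, 21])
```

View pics/w3.png

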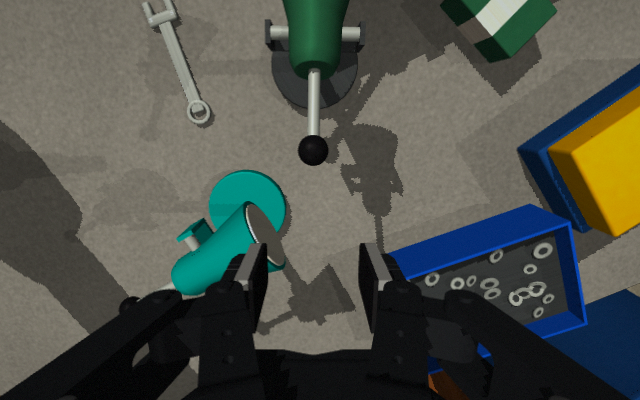

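View pics/s3.png

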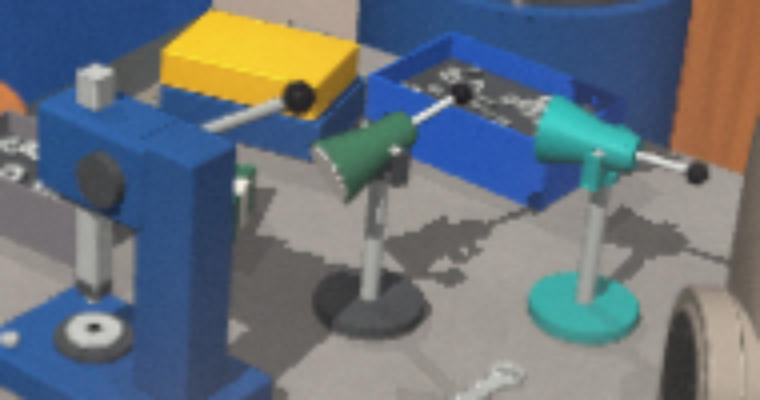

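Ball at wrist (313,150), axle ends at (268,33) and (360,33). In the side view the bell faces the die, whose mouth is at crop (93,328). Now I check the beam's miss distance.

```bash
python3 - <<'E'
from m import *
o=get_obs();f=viewer.grab_frame("wrist");ft=viewer.grab_frame("top");fs=viewer.grab_frame("side")
pw=dark(f,(313,150),25)[0];ps=dark(fs,(405,152.8))[0];pt,st=dark(ft,(468,213))
print(pw,ps,pt,st)
B,e=tri([ray(f,pw,o),ray(fs,ps)]);print("ball ws",B,e)
Bt,e=tri([ray(f,pw,o),ray(fs,ps),ray(ft,pt)]);print("ball all",Bt,e)
print("die side",atz(ray(fs,(290+93/4,130+328/4)),.055))
P3=atz(ray(f,(314,33),o),.19);print("piv",P3)
D=np.array([.628,-.0215,.055])
for P in [np.array([.5,-.2865,.19]),P3,(P3+[.5035,-.284,.19])/2,B+(.09*(D-B)/np.linalg.norm(D-B))]:
  for b in (B,Bt):
    u=(P-b);L=np.linalg.norm(u);u/=L;y=np.cross([0,0,1],u);y/=np.linalg.norm(y);z=np.cross(u,y);d=D-P
    print("len",L.round(4),"miss y,z",(d@y).round(4),(d@z).round(4))
E
python3 go.py .44 -.25 .42 0.6
```

```text
[312.98795181 149.82864793] [405.         152.85714286] [467.52083333 214.33333333] [464, 211, 8, 8, 48]
ball ws [ 0.46379766 -0.36047287  0.22376626] [0.0019484601348358302, 0.0019484601348359618]
ball all [ 0.46316154 -0.36022942  0.22373233] [0.0024244815648891815, 0.0015632502124363237, 0.0011126706495332176]
die side [ 0.63086832 -0.02228195  0.055     ]
piv [ 0.50206578 -0.28438424  0.19      ]
len 0.089 miss y,z 0.0015 -0.0133
len 0.0891 miss y,z 0.0039 -0.0135
len 0.0916 miss y,z 0.0056 -0.0181
len 0.0917 miss y,z 0.0079 -0.0183
len 0.0921 miss y,z 0.008 -0.0189
len 0.0921 miss y,z 0.0103 -0.0192
len 0.09 miss y,z 0.0 -0.0
len 0.09 miss y,z 0.0024 -0.0002
tcp [ 0.4464 -0.3972  0.3181] yaw 1.124 clock 6.68 F [-0.5 -0.3 -0.3] w 0.0427
shift [ 0.65  -0.347 -0.509] turn 0.33358876072061266
```

The die lies about 13–18 mm below the beam's middle line. That is within tolerance, but a quick regrasp to raise the ball 4 mm costs little.

play_rows --commands '[[[0,0.1,0,0.1,0],[0,0.22,0,0.2,0],[0,0.22,0,0.35,0],[0,0.22,0,0.45,0],[0,0.22,0,0.55,0],[0,0.22,0,0.55,0],[0,0.22,0,0.55,0],[0,0.22,0,0.55,0],[1,0.22,0,0.55,0],[1,0.22,0,0.55,0],[1,0.22,0,0.55,0],[1,0.22,0,0.55,0]]]'

```text
clock: 7.68
tcp_pos: [0.4657, -0.3589, 0.2099]
orientation: [2.658, 1.671, 0.001]
contact_force: [-0.0, -0.7, 2.7]
grip_width: 0.0197
gripper_force: 29.2
```

play_rows --commands '[[[1,0,0,-0.01,0],[1,0,0,-0.022,0],[1,0,0,-0.022,0],[1,0,0,-0.022,0],[0,0,0,-0.022,0],[0,0,0,-0.022,0],[0,0,0,-0.022,0],[0,0,0,-0.15,0],[0,0,0,-0.3,0],[0,-0.1,0,-0.45,0],[0,-0.22,0,-0.55,0],[0,-0.22,0,-0.55,0]]]'

```text
clock: 8.68
tcp_pos: [0.4446, -0.4044, 0.3237]
orientation: [2.657, 1.659, -0.001]
contact_force: [0.2, -2.1, 1.1]
grip_width: 0.0425
gripper_force: 0.0
```

play_rows --commands '[[[0,0,0,0,0],[0,0,0,0,0]]]'

```text
clock: 8.85
tcp_pos: [0.4457, -0.3975, 0.318]
orientation: [-2.658, -1.672, 0.0]
contact_force: [-0.5, 1.5, -0.5]
grip_width: 0.0428
gripper_force: 0.0
```

```bash
python3 - <<'E'
from m import *
o=get_obs();f=viewer.grab_frame("wrist");ft=viewer.grab_frame("top");fs=viewer.grab_frame("side")
pw=dark(f,(313,150),25)[0];ps=dark(fs,(405,152.8))[0];pt,st=dark(ft,(468,213))
B,e=tri([ray(f,pw,o),ray(fs,ps),ray(ft,pt)]);print("ball all",B,e)
D=np.array([.629,-.022,.055])
for P in [np.array([.5,-.2865,.19]),np.array([.502,-.2844,.19])]:
    u=(P-B);u/=np.linalg.norm(u);y=np.cross([0,0,1],u);y/=np.linalg.norm(y);z=np.cross(u,y);d=D-P
    print("miss y,z",(d@y).round(4),(d@z).round(4))
print("knob",tri([ray(ft,dark(ft,(364,212))[0]),ray(fs,dark(fs,(364.7,154))[0])]))
E
python3 go.py .42 -.25 .42 0.5
```

```text
ball all [ 0.4645142  -0.35964045  0.2266239 ] [0.0024948663285188286, 0.0018737097848617798, 0.0008954538551134315]
miss y,z -0.0006 -0.0022
miss y,z 0.0033 -0.0073
knob (array([ 0.45223852, -0.06541862,  0.33572623]), [0.00046380747899340077, 0.00046380747899349076])
tcp [ 0.4462 -0.3966  0.3175] yaw 1.125 clock 9.0 F [-0.   0.1  0.2] w 0.0427
shift [ 0.605 -0.435 -0.511] turn 0.3978873577297384
```

The beam is now within about 8 mm of the die. On to the lever: I'll grip the rod about 30 mm inboard of the knob, in front of the column.

play_rows --commands '[[[0,0,0,-0.2,0.05],[0,0.1,-0.07,-0.4,0.11],[0,0.2,-0.14,-0.5,0.18],[0,0.3,-0.21,-0.5,0.25],[0,0.4,-0.28,-0.5,0.32],[0,0.5,-0.36,-0.5,0.4],[0,0.6,-0.43,-0.5,0.4],[0,0.6,-0.43,-0.5,0.4],[0,0.6,-0.43,-0.5,0.4],[0,0.6,-0.43,-0.5,0.4],[0,0.6,-0.43,-0.5,0.4]]]'

```text
clock: 9.92
tcp_pos: [0.4205, -0.2534, 0.4182]
orientation: [-3.046, -0.768, 0.001]
contact_force: [0.5, -1.2, -0.6]
grip_width: 0.0428
gripper_force: 0.0
```

```bash
python3 go.py .46 -.067 .42 -0.07
```

```text
tcp [ 0.4205 -0.2534  0.4182] yaw 0.494 clock 9.92 F [ 0.5 -1.2 -0.6] w 0.0428
shift [ 0.616 -0.727 -0.009] turn 0.3590535516153159
```

play_rows --commands '[[[0,0.1,-0.12,0,0.06],[0,0.2,-0.24,0,0.12],[0,0.3,-0.36,0,0.18],[0,0.4,-0.48,0,0.25],[0,0.5,-0.6,0,0.32],[0,0.62,-0.73,0,0.36],[0,0.62,-0.73,0,0.36],[0,0.62,-0.73,0,0.36],[0,0.62,-0.73,0,0.36],[0,0.62,-0.73,0,0.36]]]'

```text
clock: 10.75
tcp_pos: [0.4603, -0.0669, 0.4183]
orientation: [-3.139, 0.114, 0.001]
contact_force: [-0.0, -1.2, 0.1]
grip_width: 0.0424
gripper_force: 0.0
```

```bash
python3 - <<'E'
from m import *
o=get_obs();f=viewer.grab_frame("wrist");save(f,"w4")
print("pred knob",proj(f,(.4522,-.0655,.3357),o),"axle",proj(f,(.584,-.075,.245),o))
E
python3 go.py .477 -.0675 .305 -0.07
```

```text
pred knob [312.2419205  221.05822947] axle [312.24238869  46.08795032]
tcp [ 0.4603 -0.0669  0.4184] yaw -0.073 clock 10.8 F [-1.7  0.3  0.4] w 0.0426
shift [ 0.084 -0.003  0.567] turn -0.001909859317102744
```

View pics/w4.png

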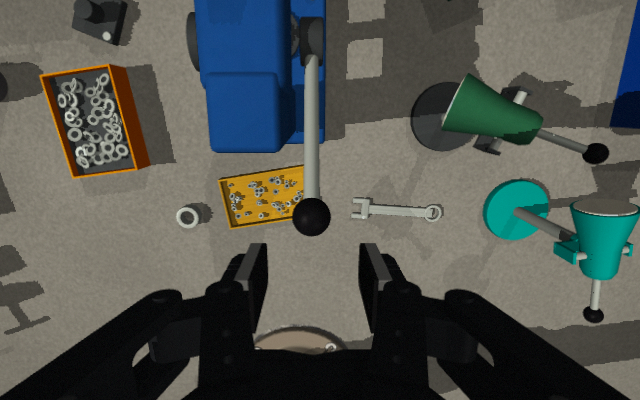

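The wrist view shows the knob at (311,217) and the rod running straight up to the axle at (312,42). The rod is centred between the fingers and the column (left of col 290) is clear.

play_rows --commands '[[[0,0.09,0,0.1,0],[0,0.09,0,0.25,0],[0,0.09,0,0.4,0],[0,0.09,0,0.5,0],[0,0.09,0,0.56,0],[0,0.09,0,0.56,0],[0,0.09,0,0.56,0],[0,0.09,0,0.56,0]]]'

```text
clock: 11.47
tcp_pos: [0.479, -0.067, 0.3078]
orientation: [3.139, -0.113, 0.002]
contact_force: [-0.1, 0.2, 0.9]
grip_width: 0.0427
gripper_force: 0.0
```

play_rows --commands '[[[1,0,0,0,0],[1,0,0,0,0],[1,0,0,0,0],[1,0,0,0,0],[1,0,0,0,0],[1,0,0,0,0],[1,0,0,0,0]]]' --grip_force 40

```text
clock: 12.05
tcp_pos: [0.4784, -0.0669, 0.3071]
orientation: [3.139, -0.112, 0.001]
contact_force: [-1.5, -2.9, 5.3]
grip_width: 0.0103
gripper_force: 39.5
```

```bash
python3 - <<'E'
from m import *
o=get_obs();print(o["tcp_pos"],o["contact_force"],o["grip_width"])
M=R.from_rotvec(o["orientation"]).as_matrix()
r0=.130
for a in np.linspace(.6,0,9):
    d=np.array([-(np.cos(a)-np.cos(.6))*r0*.9976,(np.cos(a)-np.cos(.6))*r0*.07,r0*(np.sin(a)-np.sin(.6))]);print(a.round(3),(M.T@d/.2).round(3))
E
```

```text
[ 0.47838317 -0.06693014  0.3071191 ] [-1.48321536 -2.93151437  5.3267414 ] 0.010278127892318294
0.6 [0. 0. 0.]
0.525 [-0.026 -0.     0.041]
0.45 [-0.049 -0.     0.084]
0.375 [-0.068 -0.     0.129]
0.3 [-0.085 -0.     0.175]
0.225 [-0.097 -0.     0.222]
0.15 [-0.106 -0.     0.27 ]
0.075 [-0.112 -0.     0.318]
0.0 [-0.114 -0.     0.367]
```

play_rows --commands '[[[1,-0.013,0,0.02,0],[1,-0.026,0,0.041,0],[1,-0.038,0,0.063,0],[1,-0.049,0,0.084,0],[1,-0.068,0,0.129,0],[1,-0.085,0,0.175,0],[1,-0.097,0,0.222,0],[1,-0.106,0,0.27,0],[1,-0.11,0,0.3,0],[1,-0.112,0,0.32,0],[1,-0.112,0,0.32,0],[1,-0.112,0,0.32,0]]]'

```text
clock: 13.05
tcp_pos: [0.4557, -0.0653, 0.243]
orientation: [3.139, -0.112, -0.001]
contact_force: [-5.2, -2.1, 8.9]
grip_width: 0.011
gripper_force: 40.1
```

```bash
python3 - <<'E'
from m import *
o=get_obs();print(o["tcp_pos"],o["contact_force"],o["grip_width"])
fs=viewer.grab_frame("side");ft=viewer.grab_frame("top");f=viewer.grab_frame("wrist");save(f,"w5")
for a in (0,.1,.2,.3,.6):
    P=(.5855-.16*np.cos(a)*.9976,-.075+.0112*np.cos(a),.245+.16*np.sin(a)); print(a,proj(fs,P),proj(ft,P),proj(f,P,o))
cv2.imwrite("pics/s5.png",cv2.resize(np.array(fs["pixels"])[130:230,290:480],None,fx=4,fy=4)[:,:,::-1])
E
```

```text
[ 0.45566128 -0.06526974  0.24304661] [-5.15897336 -2.11071804  8.93617067] 0.011021392304502138
0 [369.03135187 180.87179381] [359.9110647  227.49221631] [315.04057551 318.16564524]
0.1 [369.14412498 176.60670821] [360.50438021 226.38878517] [315.31528544 338.31219022]
0.2 [368.87569912 172.18185731] [361.13593709 224.64818428] [315.65748617 359.59132055]
0.3 [368.22462524 167.6480106 ] [361.79988939 222.26325572] [316.09227343 382.32217922]
0.6 [364.04163689 153.9339687 ] [363.91280925 211.3141833 ] [318.49440368 464.96962817]
```

View pics/s5.png

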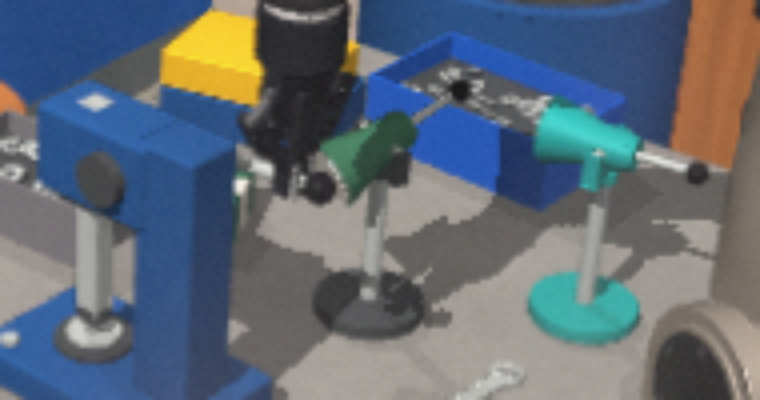

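The knob is at full-image px (369.5,176.8), about 0.10 rad above level. The lamp is unchanged, and 11 mm more is needed.

play_rows --commands '[[[1,0,0,0.015,0],[1,-0.001,0,0.03,0],[1,-0.002,0,0.045,0],[1,-0.003,0,0.057,0],[1,-0.003,0,0.057,0],[1,-0.003,0,0.057,0],[1,-0.003,0,0.057,0],[1,-0.003,0,0.057,0],[1,-0.003,0,0.057,0],[1,-0.003,0,0.057,0],[1,-0.003,0,0.057,0],[1,-0.003,0,0.057,0]]]'

```text
clock: 14.2
tcp_pos: [0.4553, -0.0653, 0.232]
orientation: [3.139, -0.112, -0.0]
contact_force: [-4.6, -2.6, 10.2]
grip_width: 0.0104
gripper_force: 40.6
```

```bash
python3 - <<'E'
from m import *
o=get_obs();print(o["tcp_pos"],o["contact_force"],o["grip_width"])
fs=viewer.grab_frame("side");ft=viewer.grab_frame("top")
print("ball side",dark(fs,(405,152.8)),"knob px",dark(fs,(369.3,180.7),5))
P=np.array([.5,-.2865,.19])
cv2.imwrite("pics/s6.png",np.vstack([cv2.resize(np.array(fs["pixels"])[130:200,290:480],None,fx=4,fy=4,interpolation=cv2.INTER_CUBIC)])[:,:,::-1])
E
```

```text
[ 0.45526658 -0.06525255  0.2319992 ] [-4.63899028 -2.61906045 10.21758065] 0.010362010461697286
ball side (array([404.63636364, 151.95454545]), [402, 150, 6, 5, 22]) knob px (array([369.425, 180.05 ]), [366, 177, 8, 7, 40])
```

View pics/s6.png

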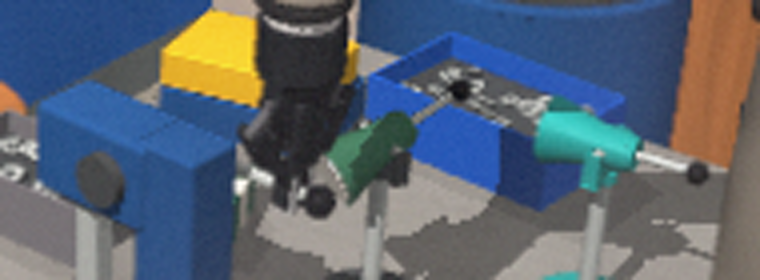

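The knob is at px (369.4,180), about 0.02 rad from level, and the push force of about 10 N matches the level value. Now I hold it for more than two seconds.

play_rows --commands '[[[1,0,0,0,0],[1,0,0,0,0],[1,0,0,0,0],[1,0,0,0,0],[1,0,0,0,0],[1,0,0,0,0],[1,0,0,0,0],[1,0,0,0,0],[1,0,0,0,0],[1,0,0,0,0],[1,0,0,0,0],[1,0,0,0,0]]]'

```text
clock: 15.3
tcp_pos: [0.4552, -0.0653, 0.232]
orientation: [3.139, -0.112, -0.0]
contact_force: [-5.2, -2.0, 10.5]
grip_width: 0.0101
gripper_force: 40.6
```

play_rows --commands '[[[1,0,0,0,0],[1,0,0,0,0],[1,0,0,0,0],[1,0,0,0,0],[1,0,0,0,0],[1,0,0,0,0],[1,0,0,0,0],[1,0,0,0,0],[1,0,0,0,0],[1,0,0,0,0],[1,0,0,0,0],[1,0,0,0,0]]]'

```text
clock: 16.3
tcp_pos: [0.4553, -0.0652, 0.232]
orientation: [3.139, -0.112, -0.0]
contact_force: [-4.9, -2.3, 10.7]
grip_width: 0.0103
gripper_force: 40.6
```

play_rows --commands '[[[1,0,0,0,0],[1,0,0,0,0],[1,0,0,0,0],[1,0,0,0,0],[1,0,0,0,0],[1,0,0,0,0],[1,0,0,0,0],[1,0,0,0,0],[1,0,0,0,0],[1,0,0,0,0],[1,0,0,0,0],[1,0,0,0,0]]]'

```text
clock: 17.3
tcp_pos: [0.4553, -0.0652, 0.232]
orientation: [3.139, -0.112, -0.0]
contact_force: [-5.3, -2.6, 10.7]
grip_width: 0.0107
gripper_force: 40.6
```

```bash
python3 - <<'E'
from m import *
fs=viewer.grab_frame("side");print("knob px",dark(fs,(369.3,180.7),5)[0],get_obs()["contact_force"])
print(r.hand_in())
E
```

```text
knob px [369.325 180.05 ] [-6.03624759 -2.89076778 10.37650227]
the job is handed in; nothing more can be done
None
```

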